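# Bring the tall tube round, draw it and hold it slanted for its label

## Task

One tube in the sample changer, the tall one, still needs its label. Turn the carousel by its knob until that tube clicks into place at the gap in the retaining hoop, draw it up out of its sleeve there and carry it over the middle of the label sheets. Finish still holding it in the gripper, quite still, cap upwards and slanted about 45 degrees, its lower end a hand's breadth above the sheets; leave the short tubes in their sleeves and do not disturb the cup or the marker.

Things in the scene. Friction and masses are not known exactly. Their poses are not given: they have to be found in the camera images.
- changer: sample changer: fixed off-white housing 260 x 250 mm, 28 mm high, with a round carousel on top and along its back (+x) a 62 mm high console, whose needle mast (203 mm high) stands 150 mm behind and 85 mm to the left (+y) of the carousel's axis. Origin on the bench under that axis; x points to the console, z up
- gap (a point): loading place, 80 mm from the carousel's axis along the housing's -x, 89 mm above the bench (height of the sleeves' mouths). A steel hoop of 6 mm rod runs above all tubes on a circle of 80 mm radius, centre line 164 mm high, on posts 113 mm from the axis; it is open for 36 degrees either side of this point, the only place where a tube can be drawn up
- carousel (a joint): carousel angle, rad, counterclockwise from above, near 0 at the start, stops at -2.1 and 2.1. Grey disc and metal plate, radius 98 mm, eight white sleeves 45 degrees apart on an 80 mm radius. A sprung pawl clicks it in (peak 0.15 N m) at each multiple of 0.785, one sleeve then at the gap (that one empty at the start); let go within 0.3 rad of a click it goes there by itself
- knob (a point): centre of the top of the carousel's black fluted turning knob, on its axis: round, upright, 44 mm in diameter, 32 mm high, top 172 mm above the bench. Can be gripped from above at any yaw; the hoop runs 58 mm out from its side, just below its top, and between them nothing stands above 90 mm
- tall_tube: the tall tube: clear, round, 16 mm in diameter, 108 mm high, 16 to 30 g, red cap 19 mm in diameter on its top 20 mm. Origin at the centre of its lower end, z along it to the cap. It starts one or two sleeves to either side of the gap, lower end 44 mm and cap top 152 mm above the bench; the sleeve (24 mm outside, 19 inside) holds its lowest 45 mm, so it must rise 45 mm to be out
- tube_mid (a point): the middle of the tall tube, 54 mm from its lower end on its axis.
- short_tube_a: one of three short capped tubes, alike: 16 mm in diameter, 83 mm high overall, 11 to 24 g, same red cap as the tall one; stands in a sleeve of the carousel with its top about 127 mm above the bench. Origin at the centre of its lower end, z up along the tube. It stays in its sleeve.
- short_tube_b: one of three short capped tubes, alike: 16 mm in diameter, 83 mm high overall, 11 to 24 g, same red cap as the tall one; stands in a sleeve of the carousel with its top about 127 mm above the bench. Origin at the centre of its lower end, z up along the tube. It stays in its sleeve.
- short_tube_c: one of three short capped tubes, alike: 16 mm in diameter, 83 mm high overall, 11 to 24 g, same red cap as the tall one; stands in a sleeve of the carousel with its top about 127 mm above the bench. Origin at the centre of its lower end, z up along the tube. It stays in its sleeve.
- label_sheet: white backing sheet 160 x 130 mm (its x and y) with two yellow label sheets on it, flat on the bench and fixed, 3 mm thick. Origin at its centre on the bench.
- cup: translucent specimen cup, open, 60 mm in diameter, 70 mm high, standing on the bench. Origin at the centre of its underside. Bystander.
- marker: felt marker, white with a black cap, 130 mm long, 16 mm thick, lying on the bench along its x. Origin at its middle on the bench. Bystander.

How it is judged:
By the outcome, as a careful person would: the job done as asked, in the order asked, and still so for the second after the job is handed in, while the arm keeps its last pose, push and grip.
It also fails if it takes over 54 s, if anything falls off the work surface, if the arm or the gripper's body presses on something with over 40 N, if the wrist force passes 120 N, or if a joint passes its speed limit or range.

## Robot

A 6-joint arm with a two-finger parallel gripper is mounted at the origin on the work surface. World frame = base frame: x ahead of the robot, y to its left, z up, the work surface at z = 0. Lengths are in m, angles in rad, forces in N, time in s.
With the tool pointing down it reaches from about 0.35 to 0.975 m from the base axis. Payload 4.9 kg.
Tool frame: the origin (TCP) lies where the fingers leave the gripper's body, on its centre line; the fingertips stand 73 mm ahead of it and the grasp point (between the pads) lies 54 mm ahead of it; z points along the fingers, y is the direction in which the jaws open and shut (so a half turn about z gives the same grasp; the last joint's range is limited). The gripper opens to 85 mm and grips with 20 to 120 N. Pads are 22 mm wide; open, the fingers measure 114 mm over their backs; the gripper's body (76 mm by 85 mm) begins 54 mm behind the grasp point. The pads swing forward as they close: fully open they stand 13 mm farther back than shut.
Start: joints at [1.095, 0.053, 1.613, -0, 1.476, -0.119], TCP at [0.218, 0.586, 0.304] pointing down, gripper open.
Joint ranges: [-3.01, 3.01], [-1.01, 2.22], [0.06, 2.58], [-1.02, 4.17], [0.09, 2.62], [-3.14, 3.14]. Speed limits (rad/s): [2.57, 2.57, 3.14, 3.14, 3.14, 3.14].

## Interface

Orientations are given as a rotation vector (axis times angle).
In Python, from station import monitor, vision, workorder gives the robot as it stands.
- The arm moves only by the tool arm_command, never from a script. Its argument "rows" is text: rows parted by semicolons, each of 6 numbers parted by spaces: the shift along the world's x, y, z in mm, then the turn, a rotation vector about the world's x, y, z in degrees. In form: tx ty tz wx wy wz; .... A call has 1 to 12 rows; each row is the pose to reach, as a shift and turn from the pose measured when the call began; what a row does not reach only later rows make up. A row lasts 1/8 s, in which the tool goes at most 62.5 mm and 10.7 degrees, less where a joint would pass 70% of its speed; a pose out of reach is approached as far as the arm can. A call with a gripper value outside its range is refused whole. "jaw" is the opening, from 0 (shut) to 1 (fully open), set as the call begins (left out, the last holds). The fingers move at their own pace and stop on an object; "squeeze" is the grip in N (left out, the last holds). Time passes only in rows, so rows that repeat a pose let the fingers close. It gives the time, the measured TCP pose, the force and the opening at its end, in the units of the state.
- monitor.get_obs(): the state, without advancing time (a new reading comes with each control period).
- vision.get_image(name): name is "scene" or "top"; returns a dict with "frame" (420x560x3 uint8, red, green, blue), "vfov" (degrees; the focal length in pixels is half the picture's height over the tangent of half this angle, whatever the lens; pixels are square), "cx", "cy" (the principal point, pixels), "distortion" ([k1, k2, p1, p2, k3] as OpenCV has them; the pictures are not rectified), "R" (3x3) and "t" (3): a world point X has camera coordinates R X + t. Camera axes: x right, y down, z forward; pixel columns grow to the right and rows downward; lengths in m; the calibration is good to about 2 mm. A picture is of the moment at which its call begins. There is no depth.
- workorder.finish_job(): hands the job in, once; it reports no verdict.
The state is a dict: "t": time; "q": joint angles; "dq": joint speeds; "effort": joint torques, N m; "tool_pos": TCP position; "tool_rot": TCP orientation; "contact_force": force on the tool from outside, world axes, zero at the start; "wrist_torque": the same for the moment, N m; "opening": finger opening in m.
Only numpy, scipy, OpenCV 4.12 (cv2) and the standard library are available. Lean on these libraries where they do the work, as an engineer would, in place of code of your own. Each camera call takes 0.05 s, during which the arm holds its last target. There are 200 camera calls.

## Working session

There is one attempt and no reset: what is moved stays moved. The work goes in short steps, Python scripts to look and compute and a tool call to move; the robot and the scene stay as the last step left them, time stands still between calls to the robot, and variables do not carry over. Pictures are saved under pics/ and viewed, about 8 in all and at most 12, crops included, and the job is handed in when it is done.

Besides the shell and the picture viewer there is one more tool, called after "Request:" by a JSON object that holds its "api" and its "payload". arm_command: Moves the arm, as the interface text tells. Its arguments: {"type":"object","properties":{"rows":{"type":"string"},"jaw":{"type":"number"},"squeeze":{"type":"number"}},"required":["rows"]}

```bash
mkdir -p pics
cat > h.py <<'E'
import numpy as np, cv2
from station import monitor, vision, workorder
def K(c):
    f=c["frame"].shape[0]/2/np.tan(np.radians(c["vfov"])/2)
    return np.array([[f,0,c["cx"]],[0,f,c["cy"]],[0,0,1]])
def D(c): return np.array(c["distortion"],float)
def ray(c,uv):
    n=cv2.undistortPoints(np.array([[uv]],float),K(c),D(c))[0,0]
    R=np.array(c["R"]);t=np.array(c["t"])
    return -R.T@t, R.T@np.array([n[0],n[1],1])
def atz(c,uv,z):
    o,d=ray(c,uv); return o+d*(z-o[2])/d[2]
def proj(c,X):
    return cv2.projectPoints(np.atleast_2d(np.array(X,float)),cv2.Rodrigues(np.array(c["R"],float))[0],np.array(c["t"],float),K(c),D(c))[0][:,0]
def snap(n): return vision.get_image(n)
def save(im,fn,s=1): cv2.imwrite("pics/"+fn,cv2.resize(im[:,:,::-1],None,fx=s,fy=s,interpolation=cv2.INTER_CUBIC))
E
python3 - <<'E'
from h import *
np.set_printoptions(precision=3,suppress=True)
for n in("scene","top"):
    c=snap(n);save(c["frame"],n+"0.png",1.4)
    print(n,c["vfov"],c["cx"],c["cy"],-np.array(c["R"]).T@c["t"])
print(monitor.get_obs())
E
```

```text
scene 56.81928176982205 280.76131585384024 203.79580390413437 [ 1.144 -0.095  0.516]
top 46.78233252866725 279.2642506700583 217.0392659916546 [ 0.386 -0.021  1.105]
{'t': 0.1, 'q': array([ 1.095,  0.053,  1.614,  0.   ,  1.476, -0.119]), 'dq': array([-0.   , -0.002, -0.003, -0.   ,  0.001,  0.001]), 'effort': array([  0.   , -39.49 , -37.137,  -0.   ,   0.004,   0.   ]), 'tool_pos': array([0.218, 0.585, 0.303]), 'tool_rot': array([-0.557, -3.091,  0.003]), 'contact_force': array([-0.194,  0.369, -0.225]), 'wrist_torque': array([ 0.001,  0.017, -0.022]), 'opening': 0.08516096625985387}
```

View pics/top0.png

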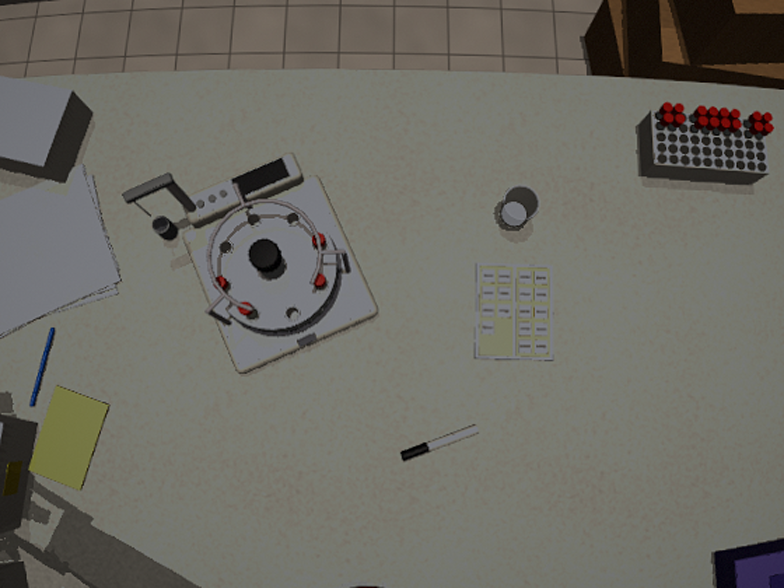

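View pics/scene0.png

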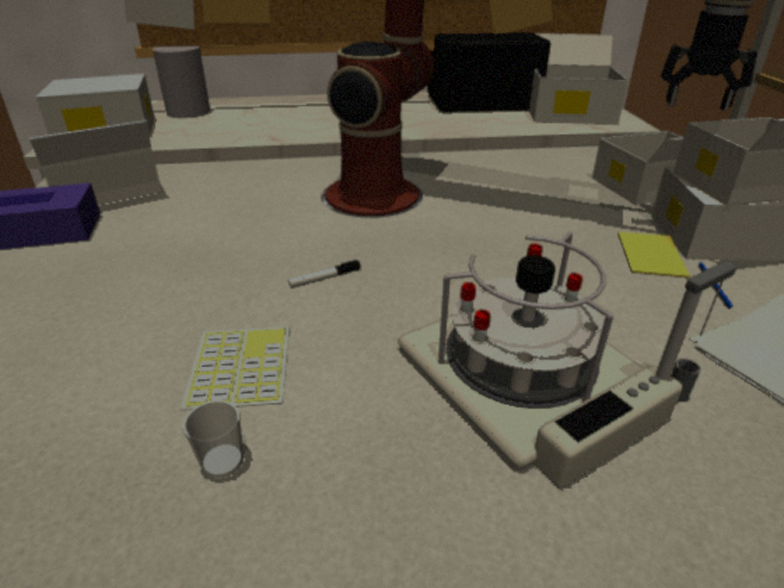

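The top view shows the changer with its knob at about (265,255), gap notch at (308,340), and caps at (319,240), (320,281), (222,283) and (246,309). The sheet centre is near (514,311), the cup near (517,207) and the marker near (440,442), all in the 1.4x picture. I'll enlarge the changer next.

Run:
```python
from h import *
c=snap("top");save(c["frame"][100:275,85:285],"topc.png",4)
```

```text
(no output)
```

View pics/topc.png

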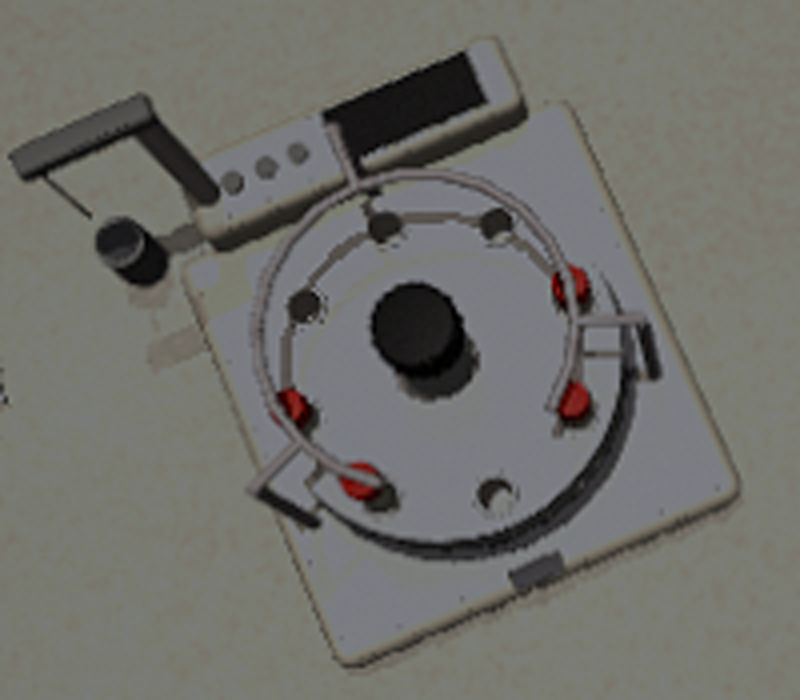

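Enlarged, the knob top is at (416,328). The housing corners are at (347,663), (738,492) and (568,103), and the caps at (570,286), (574,402), (293,408) and (361,481). The empty sleeve sits at the gap.

Run:
```python
from h import *
np.set_printoptions(precision=4,suppress=True)
c=snap("top");s=snap("scene")
P=lambda u,v:(85+u/4,100+v/4)
k=atz(c,P(416,328),.172);print("knob",k)
f1=atz(c,P(345,663),.028);f2=atz(c,P(738,492),.028);f3=atz(c,P(568,103),.028)
print(f1,f2,f3,np.linalg.norm(f1-f2),np.linalg.norm(f3-f2))
e=f2-f1; yaw=np.arctan2(e[1],e[0])+np.pi/2; print("yaw",yaw, np.arctan2(*(f3-f2)[1::-1]))
k2=atz(s,(535/1.4,262/1.4),.172);print("knob scene",k2)
x=np.array([np.cos(yaw),np.sin(yaw)])
print("housing mid from front edge", (f1+f2)[:2]/2+.125*x)
for i in(-2,-1,0,1,2,3,4,5):
    a=yaw+np.pi+i*np.pi/4
    g=k[:2]+.08*np.array([np.cos(a),np.sin(a)])
    q=[[*g,z] for z in(.089,.127,.152)]
    print(i,g,"topcrop",((proj(c,q)-[85,100])*4).round().tolist(),"scene1.4",(proj(s,q)*1.4).round().tolist())
for n,u in(("sheetTL",(476,263)),("TR",(553,268)),("BR",(553,360)),("BL",(474,357)),("mk1",(402,456)),("mk2",(478,428)),("cup bottom",(514,215))):
    print(n,atz(c,(u[0]/1.4,u[1]/1.4),.003))
```

```text
knob [0.6011 0.1474 0.172 ]
[0.4433 0.2064 0.028 ] [ 0.5417 -0.0113  0.028 ] [0.7693 0.0904 0.028 ] 0.23890947689375813 0.24930441951391918
yaw 0.42452267093192897 0.420024137957646
knob scene [0.6034 0.1485 0.172 ]
housing mid from front edge [0.6064 0.149 ]
-2 [0.5681 0.2203] topcrop [[305.0, 422.0], [288.0, 409.0], [277.0, 400.0]] scene1.4 [[567.0, 297.0], [573.0, 274.0], [576.0, 258.0]]
-1 [0.5262 0.1757] topcrop [[384.0, 501.0], [371.0, 491.0], [361.0, 483.0]] scene1.4 [[526.0, 283.0], [530.0, 260.0], [533.0, 244.0]]
0 [0.5282 0.1145] topcrop [[499.0, 498.0], [490.0, 488.0], [483.0, 481.0]] scene1.4 [[485.0, 286.0], [488.0, 263.0], [490.0, 247.0]]
1 [0.5728 0.0726] topcrop [[580.0, 416.0], [574.0, 403.0], [569.0, 393.0]] scene1.4 [[463.0, 307.0], [466.0, 283.0], [467.0, 267.0]]
2 [0.634  0.0745] topcrop [[579.0, 304.0], [573.0, 287.0], [569.0, 274.0]] scene1.4 [[476.0, 335.0], [479.0, 311.0], [481.0, 294.0]]
3 [0.6759 0.1192] topcrop [[499.0, 228.0], [490.0, 208.0], [484.0, 194.0]] scene1.4 [[522.0, 355.0], [526.0, 329.0], [529.0, 312.0]]
4 [0.674  0.1804] topcrop [[387.0, 231.0], [374.0, 211.0], [365.0, 198.0]] scene1.4 [[570.0, 349.0], [576.0, 324.0], [580.0, 307.0]]
5 [0.6293 0.2223] topcrop [[307.0, 311.0], [291.0, 294.0], [280.0, 282.0]] scene1.4 [[587.0, 324.0], [593.0, 300.0], [598.0, 283.0]]
sheetTL [ 0.6296 -0.1743  0.003 ]
TR [ 0.6229 -0.3044  0.003 ]
BR [ 0.4687 -0.3001  0.003 ]
BL [ 0.4731 -0.1693  0.003 ]
mk1 [ 0.3134 -0.053   0.003 ]
mk2 [ 0.3584 -0.1751  0.003 ]
cup bottom [ 0.7137 -0.2404  0.003 ]
```

Request:
{"api": "arm_command", "payload": {"rows": "32 -36 0 0 0 -8; 64 -73 0 0 0 -15; 96 -109 0 0 0 -23; 128 -146 0 0 0 -30; 160 -182 0 0 0 -38; 192 -218 0 0 0 -45; 224 -255 0 0 0 -53; 256 -291 0 0 0 -60; 288 -328 0 0 0 -68; 320 -364 0 0 0 -75; 353 -401 0 0 0 -83; 385 -437 0 0 0 -90", "jaw": 0.75, "squeeze": 40}}

```text
t: 1.75
tool_pos: [0.6041, 0.147, 0.3032]
tool_rot: [-2.583, -1.786, 0.001]
contact_force: [-0.1, 0.1, 0.5]
opening: 0.0641
```

Request:
{"api": "arm_command", "payload": {"rows": "-1 1 -25 0 0 0; -1 1 -50 0 0 0; -1 1 -70 0 0 0; -1 1 -82 0 0 0; -1 1 -89 0 0 0; -1 1 -89 0 0 0"}}

```text
t: 2.5
tool_pos: [0.6031, 0.1482, 0.2142]
tool_rot: [-2.583, -1.786, 0.001]
contact_force: [-0.2, -0.3, 0.2]
opening: 0.0642
```

Run:
```python
from h import *
c=snap("scene");save(c["frame"][130:290,280:480],"s1.png",4)
print(monitor.get_obs()["contact_force"])
```

```text
[ 0.60959708 -0.19744989 -0.10317113]
```

View pics/s1.png

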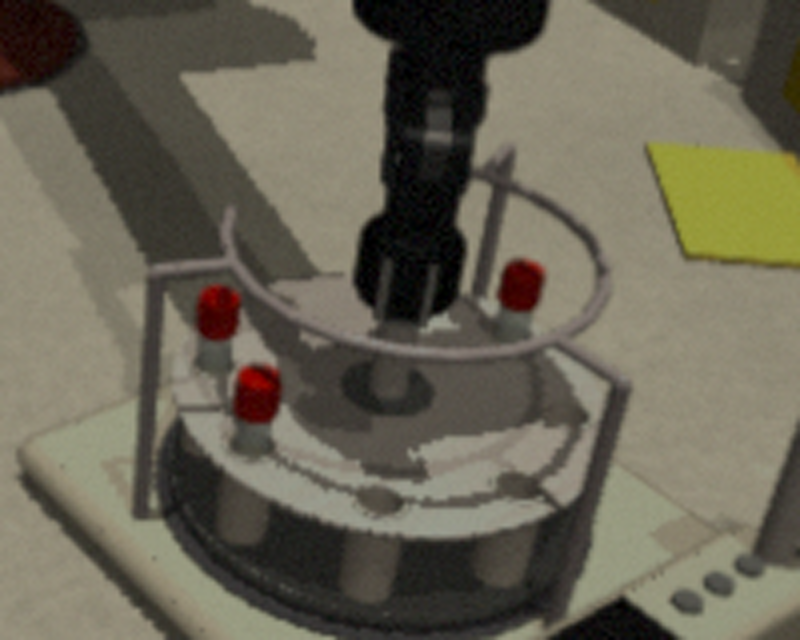

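The gripper straddles the knob at about (405,290) without touching anything, and all tubes are standing (4 pictures viewed so far). Next I close on the knob and turn it.

Request:
{"api": "arm_command", "payload": {"rows": "0 0 0 0 0 0; 0 0 0 0 0 0; 0 0 0 0 0 0; 0 0 0 0 0 0; 0 0 0 0 0 0", "jaw": 0}}

```text
t: 3.18
tool_pos: [0.6036, 0.1484, 0.2162]
tool_rot: [-2.584, -1.787, -0.003]
contact_force: [-3.0, 0.8, 5.9]
opening: 0.043
```

Request:
{"api": "arm_command", "payload": {"rows": "0 0 0 0 0 4; 0 0 0 0 0 9; 0 0 0 0 0 14; 0 0 0 0 0 19; 0 0 0 0 0 24; 0 0 0 0 0 29; 0 0 0 0 0 34; 0 0 0 0 0 39; 0 0 0 0 0 43; 0 0 0 0 0 45; 0 0 0 0 0 45; 0 0 0 0 0 45"}}

```text
t: 4.68
tool_pos: [0.6044, 0.1485, 0.2163]
tool_rot: [1.703, 2.639, 0.005]
contact_force: [5.3, 1.0, -1.2]
opening: 0.0425
```

Run:
```python
from h import *
o=monitor.get_obs();print(o["contact_force"],o["wrist_torque"],o["opening"])
c=snap("scene");save(c["frame"][130:290,280:480],"s2.png",4)
```

```text
[ 5.26052071  0.9720478  -1.18963173] [ 0.09572222 -0.60853865  0.1039891 ] 0.042452964101119976
```

View pics/s2.png

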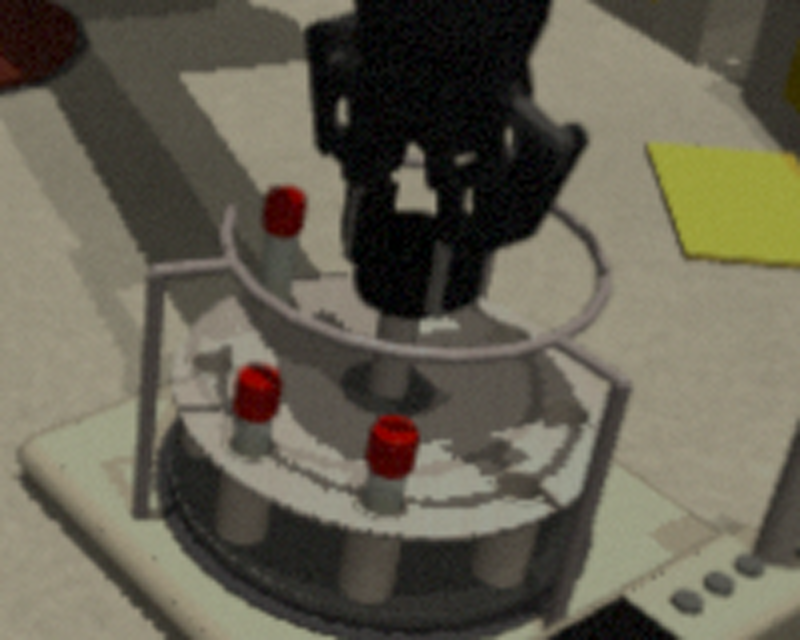

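The carousel has turned about 45°, and the tall tube's cap now shows at (285,190), at the gap. I let go so it can click in, then rise.

Request:
{"api": "arm_command", "payload": {"rows": "0 0 0 0 0 0; 0 0 0 0 0 0; 0 0 0 0 0 0; 0 0 0 0 0 0; 0 0 20 0 0 0; 0 0 50 0 0 0; 0 0 80 0 0 0; 0 0 80 0 0 0", "jaw": 0.75}}

```text
t: 5.72
tool_pos: [0.606, 0.1487, 0.3017]
tool_rot: [1.699, 2.633, 0.013]
contact_force: [-0.1, -0.3, 0.4]
opening: 0.0643
```

Run:
```python
from h import *
o=monitor.get_obs();print(o["contact_force"],o["tool_pos"])
c=snap("scene")
t=snap("top")
a=c["frame"][110:250,290:430];b=t["frame"][140:280,130:270]
save(np.hstack([a,b]),"s3.png",2.85)
```

```text
[-0.07597946 -0.29390078  0.41145363] [0.6060194  0.14865184 0.30166157]
```

View pics/s3.png

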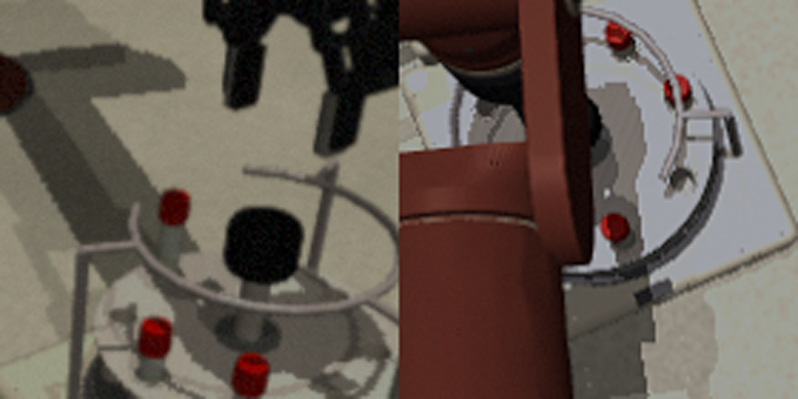

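The left half shows the tall cap's top at (174,195), and the right half shows it at (613,226). Both agree with the expected gap position, so it has clicked in.

Run:
```python
from h import *
t=snap("top");c=snap("scene")
print(atz(t,(130+(613-399)/2.85,140+226/2.85),.151),atz(c,(290+174/2.85,110+195/2.85),.152))
f=t["frame"].astype(int)[205:235,190:222]; m=(f[...,0]>90)&(f[...,1]<60); v,u=np.nonzero(m); print(m.sum(),u.min()+190,u.max()+190,v.min()+205,v.max()+205,u.mean()+190,v.mean()+205, atz(t,(u.mean()+190,v.mean()+205),.148))
```

```text
[0.53005806 0.11597462 0.151     ] [0.53456147 0.11529364 0.152     ]
17 201 203 215 223 201.94117647058823 219.05882352941177 [0.53092844 0.1227417  0.148     ]
```

Request:
{"api": "arm_command", "payload": {"rows": "-25 -11 0 0 0 0; -50 -22 0 0 0 0; -75 -33 0 0 0 0; -75 -33 -10 0 0 0; -75 -33 -35 0 0 0; -75 -33 -60 0 0 0; -75 -33 -80 0 0 0; -75 -33 -95 0 0 0; -75 -33 -104 0 0 0; -75 -33 -108 0 0 0; -75 -33 -108 0 0 0", "jaw": 0.55}}

```text
t: 7.3
tool_pos: [0.5291, 0.1154, 0.1872]
tool_rot: [1.703, 2.64, 0.003]
contact_force: [0.4, -0.3, -0.3]
opening: 0.047
```

Run:
```python
from h import *
o=monitor.get_obs();print(o["contact_force"],o["tool_pos"])
c=snap("scene");save(c["frame"][110:250,270:430],"s4.png",5)
```

```text
[ 0.36014712 -0.2648766  -0.28585369] [0.52908447 0.11538056 0.18722113]
```

View pics/s4.png

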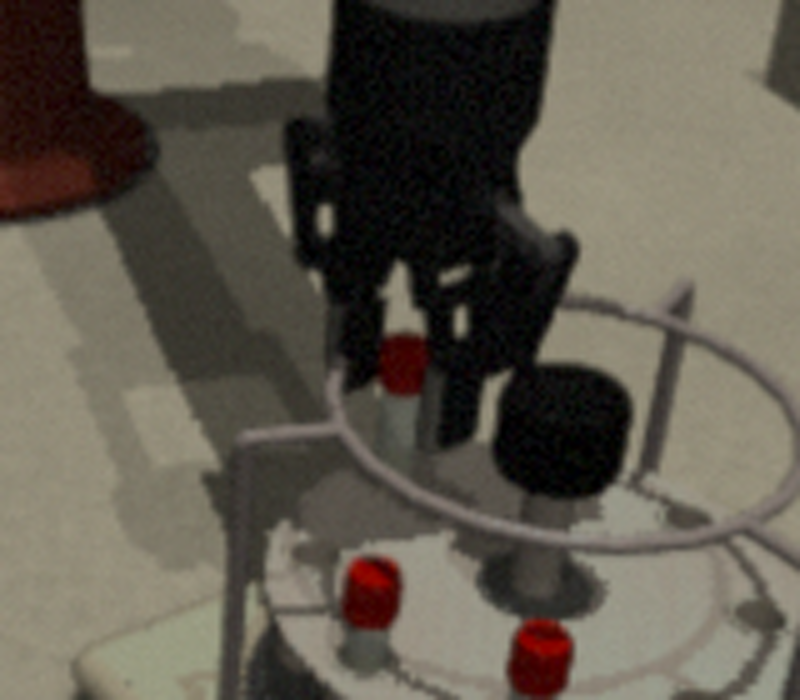

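The cap at (403,365) sits between the two fingers. The tool is about 7 mm lower than intended, so I raise it and grip the cap.

Request:
{"api": "arm_command", "payload": {"rows": "2 0 5 0 0 0; 2 0 8 0 0 0; 2 0 8 0 0 0"}}

```text
t: 7.72
tool_pos: [0.5317, 0.1154, 0.1965]
tool_rot: [1.702, 2.638, 0.005]
contact_force: [0.2, -0.1, 0.2]
opening: 0.0469
```

Request:
{"api": "arm_command", "payload": {"rows": "0 0 0 0 0 0; 0 0 0 0 0 0; 0 0 0 0 0 0; 0 0 0 0 0 0; 0 0 0 0 0 0; 0 0 0 0 0 0", "jaw": 0, "squeeze": 40}}

```text
t: 8.48
tool_pos: [0.5317, 0.1154, 0.1967]
tool_rot: [1.702, 2.638, 0.005]
contact_force: [-0.2, 0.9, 1.6]
opening: 0.0175
```

Request:
{"api": "arm_command", "payload": {"rows": "0 0 5 0 0 0; 0 0 12 0 0 0; 0 0 20 0 0 0; 0 0 30 0 0 0; 0 0 42 0 0 0; 0 0 56 0 0 0; 0 0 72 0 0 0; 0 0 90 0 0 0; 0 0 110 0 0 0; 0 0 130 0 0 0; 0 0 145 0 0 0; 0 0 145 0 0 0"}}

```text
t: 9.98
tool_pos: [0.5323, 0.1154, 0.3437]
tool_rot: [1.701, 2.636, 0.008]
contact_force: [-0.1, 0.1, -1.6]
opening: 0.0178
```

Run:
```python
from h import *
from scipy.spatial.transform import Rotation as Ro
o=monitor.get_obs();print(o["contact_force"],o["tool_pos"],o["opening"],o["q"])
c=snap("scene");save(c["frame"][20:290,200:500],"s5.png",2)
R=Ro.from_rotvec(o["tool_rot"]);print(R.as_matrix().round(3))
# target: grasp 0.1.. tube along tool z, tool z -> (h*.707,-.707) pointing outward along azimuth of jaw dir
S=np.array([.5487,-.237,0])
gd=.054-.0 # grasp point from TCP
capdrop=.152-.1965+.0+0  # cap top relative TCP at grasp (z)
print("TCP to tube mid along tool z", .1965-.098)
for az in (24.3,-23.4):
    for sgn in (1,-1):
        a=np.radians(az);h=np.array([np.cos(a),np.sin(a),0])
        zt=sgn*h*np.sqrt(.5)+[0,0,-np.sqrt(.5)]
        mid=S+[0,0,.093+.054*np.sqrt(.5)]
        tcp=mid-.0985*zt
        yaw=Ro.from_rotvec([0,0,np.radians(az-24.3)])
        Rt=Ro.from_rotvec(sgn*np.radians(45)*np.cross([0,0,-1],h))*yaw*R
        print(az,sgn,"zt",Rt.as_matrix()[:,2].round(3),"shift mm",((tcp-o["tool_pos"])*1000).round(),"rotdeg",np.degrees((Rt*R.inv()).as_rotvec()).round(1),"tcp",tcp.round(3))
```

```text
[-0.06471943  0.12666753 -1.55674055] [0.53232639 0.11544818 0.34368457] 0.017810892377047215 [ 7.63980105e-02 -1.64005936e-01  1.75516481e+00  1.36494319e-03
  1.54376812e+00 -3.48346379e-01]
[[-0.412  0.911  0.007]
 [ 0.911  0.412  0.002]
 [-0.001  0.007 -1.   ]]
TCP to tube mid along tool z 0.0985
24.3 1 zt [ 0.649  0.292 -0.702] shift mm [ -47. -381. -143.] rotdeg [ 18.5 -41.    0. ] tcp [ 0.485 -0.266  0.201]
24.3 -1 zt [-0.64  -0.29  -0.712] shift mm [  80. -324. -143.] rotdeg [-18.5  41.   -0. ] tcp [ 0.612 -0.208  0.201]
-23.4 1 zt [ 0.653 -0.284 -0.702] shift mm [ -48. -325. -143.] rotdeg [  0.4 -46.3 -45.2] tcp [ 0.485 -0.209  0.201]
-23.4 -1 zt [-0.645  0.278 -0.712] shift mm [  80. -380. -143.] rotdeg [ -0.4  46.3 -45.2] tcp [ 0.613 -0.265  0.201]
```

View pics/s5.png

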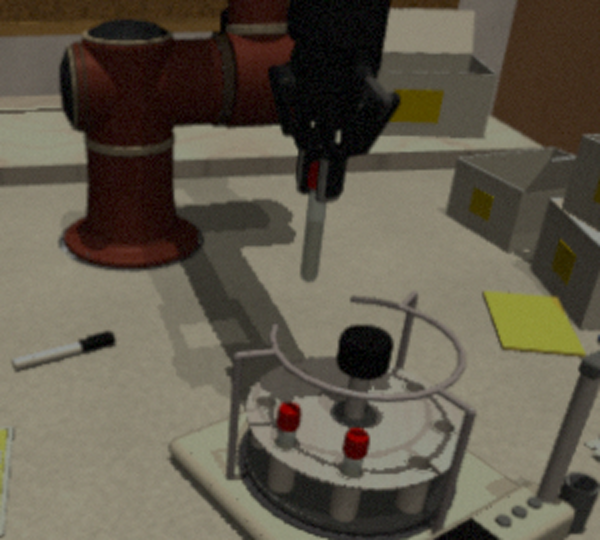

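The tube is fully out of its sleeve, held at (315,180) with its lower end at (310,275), and the short tubes are still in place. I carry it across at height, turning the jaw in line with the arm.

Request:
{"api": "arm_command", "payload": {"rows": "-5 -15 15 0 0 -3; -5 -45 20 0 0 -7; 0 -80 20 0 0 -12; 8 -120 20 0 0 -17; 16 -160 20 0 0 -22; 24 -200 20 0 0 -27; 34 -240 20 0 0 -32; 44 -280 20 0 0 -37; 56 -315 20 0 0 -42; 66 -345 20 0 0 -45; 75 -370 20 0 0 -48; 80 -380 20 0 0 -48"}}

```text
t: 11.52
tool_pos: [0.6114, -0.2664, 0.362]
tool_rot: [2.629, 1.714, 0.003]
contact_force: [0.7, 0.2, 0.5]
opening: 0.0176
```

```bash
cat > tgt.py <<'E'
from h import *
from scipy.spatial.transform import Rotation as Ro
o=monitor.get_obs();p=o["tool_pos"];R=Ro.from_rotvec(o["tool_rot"])
print(o["t"],o["contact_force"],p,o["opening"],o["q"].round(3));z=R.as_matrix()[:,2];print("z",z.round(3),"mid",p+.0985*z,"low",p+.1525*z)
a=np.radians(-23.4);h=np.array([np.cos(a),np.sin(a),0])
zt=(-h+[0,0,-1])*np.sqrt(.5); tcp=np.array([.5487,-.237,.131])-.0985*zt
ax=np.cross(z,zt);ang=np.arccos(z@zt);ax/=np.linalg.norm(ax)
print("shift",(tcp-p)*1000,"turn",np.degrees(ang)*ax)
E
python3 tgt.py
```

```text
11.525 [0.70095098 0.23165383 0.49912021] [ 0.61135586 -0.26642821  0.36202808] 0.017633373215333058 [-0.522  0.121  1.444  0.     1.573 -0.107]
z [ 0.003 -0.002 -1.   ] mid [ 0.61165882 -0.26659865  0.26352869] low [ 0.61182491 -0.26669209  0.20952903]
shift [   1.26576825    1.76684797 -161.3780596 ] turn [ 1.79666772e+01  4.14769688e+01 -1.65104077e-02]
```

Request:
{"api": "arm_command", "payload": {"rows": "0 0 -5 2 4 0; 0 0 -15 4 9 0; 0 0 -30 6 14 0; 0 0 -48 8 19 0; 0 0 -68 10 24 0; 1 1 -90 13 29 0; 1 1 -112 15 34 0; 1 2 -132 17 38 0; 1 2 -148 18 41 0; 1 2 -158 18 41.5 0; 1 2 -161 18 41.5 0; 1 2 -161 18 41.5 0"}}

```text
t: 13.02
tool_pos: [0.6125, -0.2645, 0.202]
tool_rot: [-2.036, -1.327, 0.555]
contact_force: [-0.1, -0.2, -0.3]
opening: 0.018
```

```bash
python3 tgt.py
python3 - <<'E'
from h import *
c=snap("scene");save(c["frame"][150:360,80:480],"s6.png",2)
E
```

```text
13.025 [-0.13866366 -0.24404961 -0.25240736] [ 0.61248879 -0.26448378  0.20202898] 0.018040066336672052 [-0.499  0.602  1.214 -0.074  2.107 -0.095]
z [-0.648  0.281 -0.708] mid [ 0.54863874 -0.23683332  0.13230902] low [ 0.51363465 -0.2216747   0.09408691]
shift [ 0.13283152 -0.17757384 -1.3789608 ] turn [0.01590725 0.05583797 0.00757698]
```

View pics/s6.png

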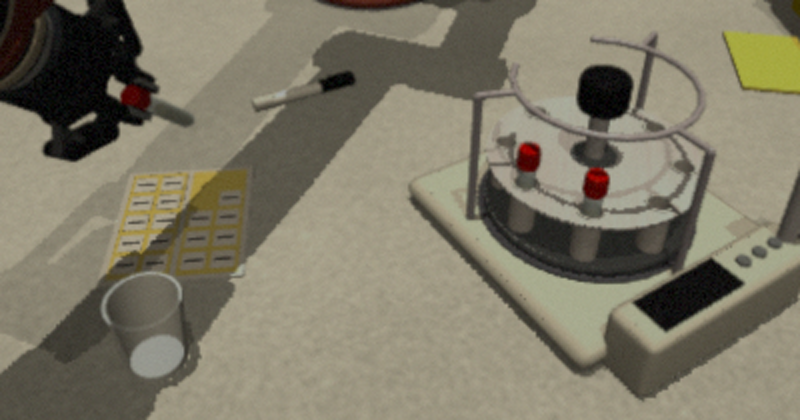

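The tube hangs slanted, cap at (135,97) and lower end at (190,118). The cup, the marker and two short tubes are undisturbed. The third short tube is hidden behind the knob, so I check the top view and the tube's end pixels.

Run:
```python
from h import *
from scipy.spatial.transform import Rotation as Ro
o=monitor.get_obs();p=o["tool_pos"];z=Ro.from_rotvec(o["tool_rot"]).as_matrix()[:,2]
c=snap("scene");t=snap("top")
P=[p+d*z for d in(.0545,.0985,.1525)]
print("scene crop",(proj(c,P)-[80,150])*2,"top crop",(proj(t,P)-[120,100])*2)
print(np.abs(o["dq"]).max())
save(t["frame"][100:350,120:460],"t6.png",2)
```

```text
scene crop [[133.1105663   96.50978258]
 [158.97846689 107.7093937 ]
 [186.77202839 119.73144134]] top crop [[536.82456386 193.55725725]
 [518.71192902 226.65174027]
 [497.57069716 265.05626622]]
0.005934234599836186
```

View pics/t6.png

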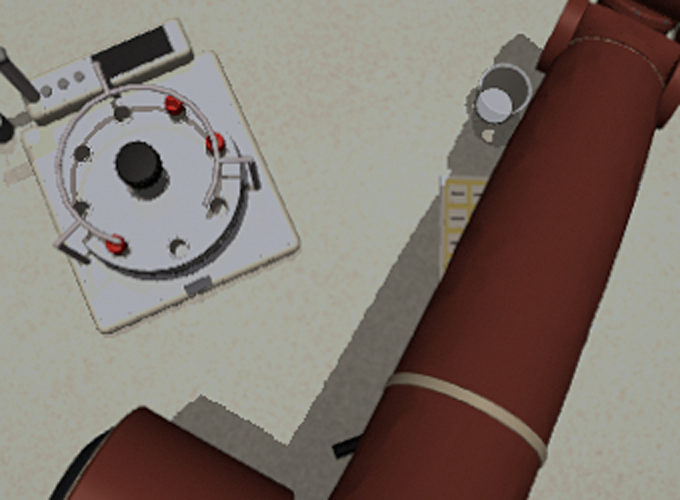

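The top view shows all three short tubes in their sleeves at (173,104), (215,143) and (117,245), with the gap sleeve empty at (178,247). The tube's predicted end pixels match the picture within about 4 px, and the arm is still. I hand the job in.

Request:
{"api": "arm_command", "payload": {"rows": "0 0 0 0 0 0; 0 0 0 0 0 0; 0 0 0 0 0 0; 0 0 0 0 0 0"}}

```text
t: 13.68
tool_pos: [0.6126, -0.2646, 0.2023]
tool_rot: [-2.036, -1.327, 0.554]
contact_force: [0.5, 0.2, -1.1]
opening: 0.0177
```

```bash
python3 tgt.py; python3 -c "
from station import workorder
print(workorder.finish_job())"
```

```text
13.675 [ 0.46247864  0.23288326 -1.06022692] [ 0.61261534 -0.26457775  0.2023377 ] 0.017661611827688124 [-0.499  0.602  1.214 -0.074  2.107 -0.095]
z [-0.648  0.281 -0.708] mid [ 0.54879646 -0.236946    0.1325818 ] low [ 0.51380945 -0.22179762  0.09433998]
shift [ 0.00628653 -0.08360739 -1.687684  ] turn [0.02947316 0.08222994 0.00560831]
the job is handed in; nothing more can be done
None
```

I turned the carousel about 45° by its knob until the tall tube sat at the gap. I then gripped the tube by its cap, drew it up out of the sleeve and carried it over the label sheets. The job was handed in at about 13.7 s of the 54 s allowed.

- **Tube:** it is still in the gripper, cap up, slanted about 45°. By the arm's readings, its middle is within about 1 mm of the sheet centre I measured. Its lower end is about 91 mm above the sheets.
- **Agreement with the camera:** in the scene view, the tube's ends were within about 4 pixels of where the arm's pose puts them, in a crop enlarged twice. Joint speeds were near zero at that check, just before hand-in.
- **Bystanders:** the top view showed all three short tubes in their sleeves and the gap sleeve empty. The scene view showed the cup and marker apparently undisturbed.
- **What went off plan:** the tool came down about 7 mm lower than intended over the tube. I corrected that before gripping. No check failed.

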